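Make up two side-table decoration sets

ROBOT

A 6-joint arm with a two-finger parallel gripper is mounted at the origin on the work surface. World frame = base frame: x ahead of the robot, y to its left, z up, the work surface at z = 0. Lengths are in m, angles in rad, forces in N, time in s.
With the tool pointing down it reaches from about 0.425 to 0.95 m from the base axis. Payload 3.5 kg.
Tool frame: the origin (TCP) lies midway between the tips of the shut fingers; the grasp point (between the pads) lies 19 mm behind it; z points along the fingers, y is the line along which they close (so a half turn about z gives the same grasp; the last joint's range is limited). The gripper opens to 85 mm and grips with 20 to 120 N. Pads are 22 mm wide; open, the fingers measure 114 mm over their backs; the gripper's body (76 mm by 85 mm) begins 54 mm behind the grasp point. The pads swing forward as they close: fully open they stand 13 mm farther back than shut.
Start: joints at [-1.347, 0.286, 1.577, -0, 1.279, -0.15], TCP at [0.247, -0.628, 0.231] pointing down, gripper open.
Joint ranges: [-2.77, 2.77], [-0.9, 2.22], [0.21, 2.48], [-1.53, 4.67], [0.24, 2.81], [-2.84, 2.84]. Speed limits (rad/s): [2.79, 2.79, 3.14, 3.14, 3.14, 3.14].

INTERFACE

Orientations are given as a unit quaternion [x, y, z, w].
In Python, from plant import ctrl gives the robot as it stands.
- The arm moves only by the tool send_rows, never from a script. Its argument "series" is a list that holds one entry, the list of rows, each a list of 7 numbers: the shift along the tool's x, y, z in cm, then the turn, a rotation vector about the tool's x, y, z in rad, then the opening, from -1 (shut) to 1 (fully open). In form: [[[x, y, z, rx, ry, rz, jaw], ...]]. A call has 1 to 10 rows; each row shifts and turns the commanded pose from where the row before left it, along the tool's axes as they then stand; what a row does not reach is not made up. A row lasts 1/8 s, in which the tool goes at most 62.5 mm and 10.7 degrees, less where a joint would pass 70% of its speed; a pose out of reach is approached as far as the arm can. A call is refused whole if a number of a shift passes 6.25 or a number of a turn 0.188, either way. A call with a gripper value outside its range is refused whole. The fingers move at their own pace and stop on an object; "force" is the grip in N (left out, the last holds). Time passes only in rows, so rows that do not move let the fingers close. It gives the time, the measured TCP pose, the force, the opening and the grip force at its end, in the units of the state.
- ctrl.get_state(): the state, without advancing time (a new reading comes with each control period).
- ctrl.read_camera(name): name is "side" or "top"; returns a dict with "img" (400x640x3 uint8, red, green, blue), "fx", "fy", "cx", "cy" (pixels), "R" (3x3) and "t" (3): a world point X has camera coordinates R X + t. Camera axes: x right, y down, z forward; pixel columns grow to the right and rows downward; lengths in m; the calibration is good to about 2 mm. A picture is of the moment at which its call begins. There is no depth.
- ctrl.sign_off(): hands the job in; it is judged then, once.
The state is a dict: "time": time; "qpos": joint angles; "dq": joint speeds; "joint_efforts": joint torques, N m; "eef_pos": TCP position; "tcp_rot": TCP orientation; "contact_force": force on the tool from outside, world axes, zero at the start; "wrist_torque": the same for the moment, N m; "opening": opening from 0.0 (shut) to 1.0 (fully open); "finger_force": force on a finger pad.
Only numpy, scipy, OpenCV 4.12 (cv2) and the standard library are available. Lean on these libraries where they do the work, as an engineer would, in place of code of your own. Each camera call takes 0.05 s, during which the arm holds its last target. There are 200 camera calls.

TASK

Make up the two decoration trays for the side tables: on the long tray with the handle, stand the little house in the middle compartment, the tall candle in the compartment next to the handle and the short candle in the one farthest from it; on the tray without a handle, stand the star-shaped tea-light holder in the large compartment and the hand bell in the small one. Set each piece down upright and flat on the compartment's floor, never dropping it, and leave the round tea-light holder, the tree and the urn standing where they are.

Things in the scene. Friction and masses are not known exactly. Their poses are not given: they have to be found in the camera images.
- long_tray: Long wooden tray, fixed: 236 (x) x 86 mm (y) plus a 60 mm flat handle tab with a dark spot beyond its -x end. Three compartments in a row, each 72 (x) x 76 mm (y) inside, centres x = -77 (by the handle), 0, +77 mm, y = 0. Floor 6 mm thick; rim and dividers 5 mm thick, tops 18 mm above the table. Origin: centre of the underside without the tab, on the table; z up.
- square_tray: Shorter wooden tray without handle, fixed: 195 (x) x 114 mm (y). Two compartments: large, 104 x 104 mm inside, centre x = -40.5 mm; small, 76 (x) x 104 mm (y), centre x = +54.5 mm; both y = 0. Floor 6 mm thick; rim and divider 5 mm thick, tops 18 mm above the table. Origin: centre of its underside, on the table; z up.
- house: Little white ceramic house: 46 (x) x 52 mm (y), walls 50 mm high, gable roof with its ridge along x, 76 mm above the foot. The gable ends at x = +23 and -23 mm are flat and upright, each with one small dark window: pinch across these, about 50 mm above the foot. Origin: centre of its underside; z up.
- tall_candle: Tall ivory pillar candle: upright solid cylinder, 44 mm in diameter, 100 mm high, with a short wick (look only). Origin: centre of its underside; z up.
- short_candle: Short, wide ivory candle: upright solid cylinder, 56 mm in diameter, 50 mm high, with a short wick (look only). Pinch its upper part, with the fingertips at least 15 mm above its foot, so that the fingers clear the tray's rim. Origin: centre of its underside; z up.
- star_holder: Steel tea-light holder with a five-pointed star as its foot: star 10 mm thick, points 42 mm from the centre; in its middle an upright cylindrical cup, 38 mm in diameter, from 10 to 48 mm above the foot's underside. Pinch it by the cup. Origin: centre of its underside; z up.
- bell: Brass hand bell standing on its mouth: mouth 56 mm in diameter, narrowing to 20 mm at 44 mm height; above it an upright round dark wooden handle, 16 mm in diameter, from 44 to 85 mm, ending in a 20 mm ball whose top is at 100 mm. Pinch it by the handle, about 72 mm above its foot. Origin: centre of its underside; z up.
- round_holder: Steel tea-light holder like the star one, but with a plain round foot, 72 mm in diameter, 10 mm thick; cup 38 mm in diameter up to 48 mm. Not part of the sets: it stays where it is. Origin: centre of its underside; z up.
- tree: White ceramic fir tree of three round tiers on a round wooden foot, 64 mm in diameter, 112 mm high. Not part of the sets: it stays where it is. Origin: centre of its underside; z up.
- urn: Small brass lidded urn, round, 58 mm in diameter, 90 mm high. Not part of the sets: it stays where it is. Origin: centre of its underside; z up.
Things that resemble listed ones, but are neither listed nor needed, are in the scene too. What is shaped like the house but blue is not meant.

How it is judged:
At the end, for the whole second after the job is handed in: Each of the five pieces stands released, still and upright (0.1 rad), its foot on the floor (3 to 10 mm above the tray's underside) of its own compartment, within 15 to 26 mm of its centre (anywhere inside the walls); round holder, tree and urn upright within 30 mm of their starts (x of tall_candle in the frame of long_tray between -0.093 and -0.061 m and y of tall_candle in the frame of long_tray between -0.018 and 0.018 m and z of tall_candle in the frame of long_tray between 0.003 and 0.01 m and angle between each of tall_candle, house, short_candle, star_holder, bell, tree, urn, round_holder's own z axis and vertical below 0.1 rad and linear speed of each of tall_candle, house, short_candle, star_holder, bell below 0.02 m/s and contact force between the fingers and tall_candle below 0.2 N and x of house in the frame of long_tray between -0.016 and 0.016 m and y of house in the frame of long_tray between -0.018 and 0.018 m and z of house in the frame of long_tray between 0.003 and 0.01 m and contact force between the fingers and house below 0.2 N and x of short_candle in the frame of long_tray between 0.061 and 0.093 m and y of short_candle in the frame of long_tray between -0.018 and 0.018 m and z of short_candle in the frame of long_tray between 0.003 and 0.01 m and contact force between the fingers and short_candle below 0.2 N and x of star_holder in the frame of square_tray between -0.0605 and -0.0205 m and y of star_holder in the frame of square_tray between -0.02 and 0.02 m and z of star_holder in the frame of square_tray between 0.003 and 0.01 m and contact force between the fingers and star_holder below 0.2 N and x of bell in the frame of square_tray between 0.0395 and 0.0695 m and y of bell in the frame of square_tray between -0.026 and 0.026 m and z of bell in the frame of square_tray between 0.003 and 0.01 m and contact force between the fingers and bell below 0.2 N and distance of each of tree, urn, round_holder from where it was at the start of the episode below 0.03 m); the robot touches nothing.
It fails at once if a piece is let go of in mid-air, 45 mm or more above the table ((height (world z) of tall_candle above 0.045 m and contact force between the fingers and tall_candle below 0.05 N) or (height (world z) of house above 0.045 m and contact force between the fingers and house below 0.05 N) or (height (world z) of short_candle above 0.045 m and contact force between the fingers and short_candle below 0.05 N) or (height (world z) of star_holder above 0.045 m and contact force between the fingers and star_holder below 0.05 N) or (height (world z) of bell above 0.045 m and contact force between the fingers and bell below 0.05 N)).
It fails at once if the round holder, the tree or the urn is moved more than 30 mm or tipped over ((distance of tree from where it was at the start of the episode above 0.03 m or angle between tree's own z axis and vertical above 0.3 rad) or (distance of urn from where it was at the start of the episode above 0.03 m or angle between urn's own z axis and vertical above 0.3 rad) or (distance of round_holder from where it was at the start of the episode above 0.03 m or angle between round_holder's own z axis and vertical above 0.3 rad)).
It also fails if it takes over 125 s, if anything falls off the work surface, if the arm or the gripper's body presses on something with over 40 N, if the wrist force passes 120 N, or if a joint passes its speed limit or range.

## Working session

There is one attempt and no reset: what is moved stays moved. The work goes in short steps, Python scripts to look and compute and a tool call to move; the robot and the scene stay as the last step left them, time stands still between calls to the robot, and variables do not carry over. Pictures are saved under pics/ and viewed, at most 14 in all, crops included, and the job is handed in when it is done.

Besides the shell and the picture viewer there is one more tool, called after "Call:" as name([rows], argument=value, ...), one row to a line, values as JSON. send_rows: Moves the arm, as the interface text tells. Its arguments: {"type":"object","properties":{"series":{"type":"array"},"force":{"type":"number"}},"required":["series"]}

```bash
mkdir -p pics; ls; python3 - <<'E'
from plant import ctrl
import cv2,numpy as np
for n in("top","side"):
    c=ctrl.read_camera(n); cv2.imwrite(f"pics/{n}0.png",cv2.cvtColor(c["img"],cv2.COLOR_RGB2BGR))
    R=np.array(c["R"]);t=np.array(c["t"]);print(n,c["fx"],c["cx"],c["cy"],R.round(3).tolist(),(-R.T@t).round(3))
s=ctrl.get_state();print(s)
E
```

```text
pics
top 377.1229099965509 317.75061550904894 196.69052313826978 [[0.027, -1.0, 0.005], [-0.994, -0.028, -0.103], [0.103, -0.003, -0.995]] [0.371 0.016 1.009]
side 488.99187883685664 320.3329541619124 196.28749384103776 [[-0.933, -0.36, 0.003], [-0.208, 0.533, -0.82], [0.294, -0.766, -0.572]] [0.152 0.871 0.664]
{'time': 0.1, 'qpos': array([-1.34701507e+00,  2.87115148e-01,  1.57802073e+00, -3.06592153e-05,
        1.27857364e+00, -1.49990006e-01]), 'dq': array([-0.00100651, -0.00120227, -0.00488735, -0.00019871, -0.00026058,
       -0.00109902]), 'joint_efforts': array([ 1.49052732e-03, -4.07289040e+01, -2.93699849e+01, -1.08866918e-04,
        3.37820100e-03,  1.74717798e-05]), 'eef_pos': array([ 0.24635793, -0.62780972,  0.23006544]), 'tcp_rot': array([ 9.82586274e-01,  1.85803909e-01, -5.37077472e-05, -1.05717157e-03]), 'contact_force': array([ 0.65026549, -0.54530908, -0.23950029]), 'wrist_torque': array([-0.05096078,  0.00623518,  0.00386272]), 'finger_force': 0.0, 'opening': 0.998870978198407}
```

View pics/top0.png

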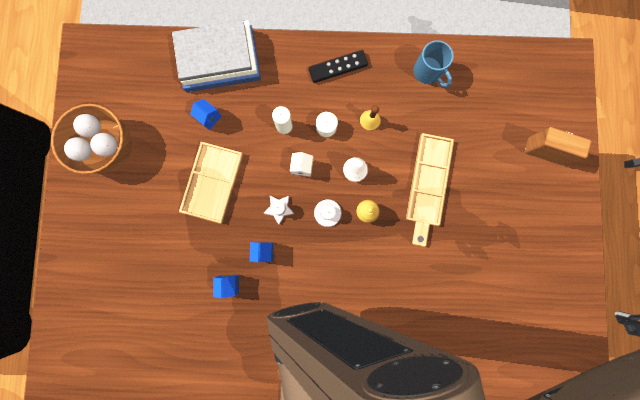

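View pics/side0.png

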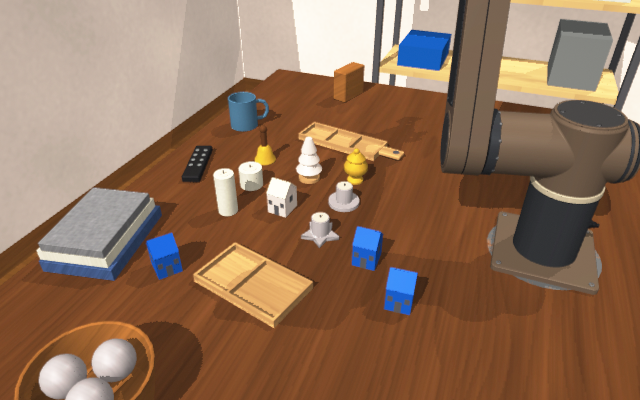

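The top view shows the white house (302,164), tall candle (282,120), short candle (327,124), bell (370,119) and star holder (279,208). It also shows the tree (356,169), round holder (328,213), urn (368,211), square tray (212,182) and long tray (431,190, handle at 421,238).

Possible mix-ups:
- **House:** blue houses at (205,113), (261,252) and (226,287).
- **Star holder:** the round holder.
- **Bell:** the urn.
- **Short candle:** the tall candle or the tree.

Next I'll check the choice in close crops.

```bash
python3 - <<'E'
import cv2
a=cv2.imread("pics/top0.png")
b=cv2.resize(a[95:251,175:387][:, :],None,fx=3.75,fy=3.75,interpolation=cv2.INTER_CUBIC);cv2.imwrite("pics/topc.png",b)
b=cv2.resize(a[130:250,390:470],None,fx=5,fy=5,interpolation=cv2.INTER_CUBIC);cv2.imwrite("pics/topt.png",b)
a=cv2.imread("pics/side0.png")
b=cv2.resize(a[115:325,190:410],None,fx=2.85,fy=2.85,interpolation=cv2.INTER_CUBIC)[:599];cv2.imwrite("pics/sidec.png",b)
E
```

```text
(no output)
```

View pics/topc.png

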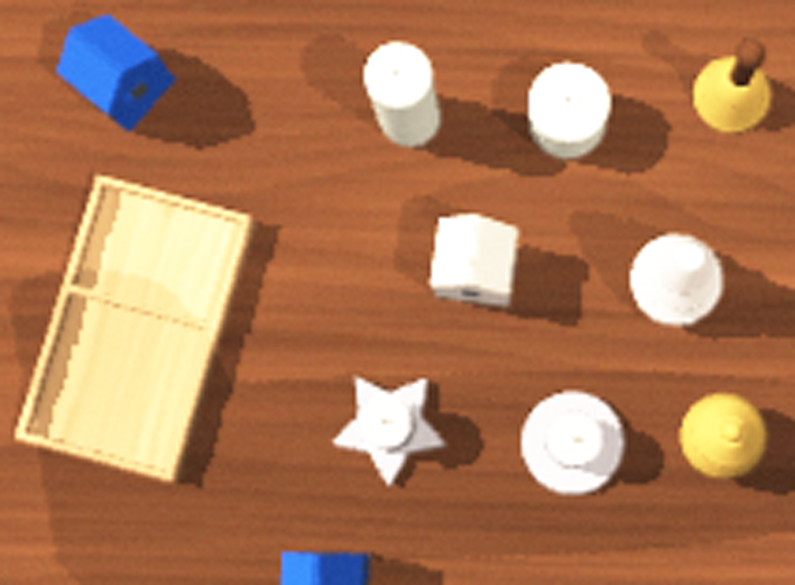

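View pics/topt.png

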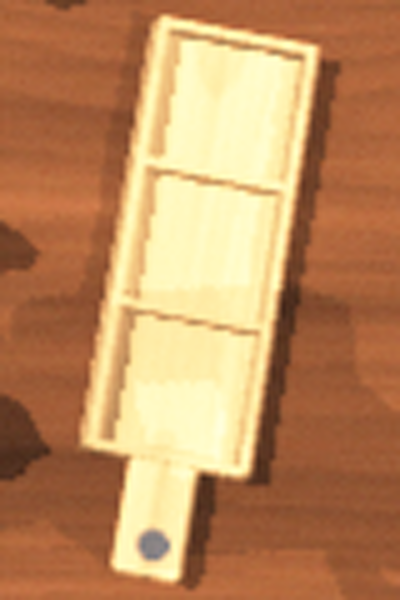

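View pics/sidec.png

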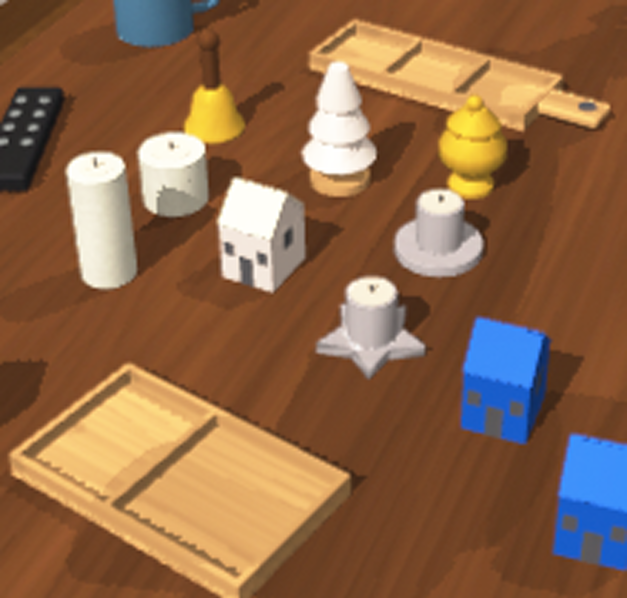

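The crops confirm the choices. The white house has its single window facing -x in the top crop, and the five-pointed star, the plain candles and the wooden-handled bell are all clear. The square tray's small compartment is on its +x side, and the long tray's handle is on its -x side. Next I'll measure positions.

```bash
cat > h.py <<'E'
from plant import ctrl
import numpy as np,cv2
from scipy.optimize import least_squares
def cam(n):
    c=ctrl.read_camera(n); c["R"]=np.array(c["R"]);c["t"]=np.array(c["t"]);return c
def proj(c,X):
    p=np.asarray(X)@c["R"].T+c["t"]; return np.stack([c["fx"]*p[...,0]/p[...,2]+c["cx"],c["fy"]*p[...,1]/p[...,2]+c["cy"]],-1)
def ray(c,uv,z):
    d=c["R"].T@np.array([(uv[0]-c["cx"])/c["fx"],(uv[1]-c["cy"])/c["fy"],1]);o=-c["R"].T@c["t"]
    return o+d*(z-o[2])/d[2]
E
python3 - <<'E'
from h import *
T=cam("top");S=cam("side")
tc=lambda p:((np.array(p)+.5)/3.75-.5)+[175,95]
tt=lambda p:((np.array(p)+.5)/5-.5)+[390,130]
sc=lambda p:((np.array(p)+.5)/2.85-.5)+[190,115]
P={"tall":((397,74),(98,162),.1),"short":((569,99),(173,150),.05),"ball":((750,52),(207,42),.09),"bellmouth":((732,96),None,.005),
"star":((387,421),(371,286),.048),"round":((577,440),(440,199),.048),"tree":((690,266),(339,65),.112),"urn":((732,430),(475,101),.088)}
for k,(a,b,z) in P.items():
    print(k,ray(T,tc(a),z)[:2].round(4),ray(S,sc(b),z)[:2].round(4) if b else "")
def fit(C,uv,loc,x0):
    def f(q):
        c,s=np.cos(q[2]),np.sin(q[2]);L=np.array(loc,float)
        W=np.c_[q[0]+c*L[:,0]-s*L[:,1],q[1]+s*L[:,0]+c*L[:,1],L[:,2]]
        return sum([list((proj(C[i],W[i])-uv[i])) for i in range(len(L))],[])
    r=least_squares(f,x0,loss="soft_l1");print(r.x.round(4),np.round(r.fun,1).tolist())
a,b=.118,.043
# image up=+x, left=+y
fit([T]*4,[tt(p) for p in((160,18),(318,47),(248,478),(83,445))],[(a,b,.018),(a,-b,.018),(-a,-b,.018),(-a,b,.018)],[.4,-.3,0])
a,b=.0975,.057
fit([T]*4+[S]*4,[tc(p) for p in((100,176),(250,214),(178,482),(17,437))]+[sc(p) for p in((128,366),(350,478),(12,460),(240,590))],
 [(a,b,.018),(a,-b,.018),(-a,-b,.018),(-a,b,.018)]+[(a,-b,.018),(-a,-b,.018),(a,b,.018),(-a,b,.018)],[.4,.3,-.3])
fit([T]*4+[S]*5,[tc(p) for p in((475,214),(470,290),(432,292),(510,305))]+[sc(p) for p in((282,187),(222,277),(270,290),(304,258),(234,182))],
 [(.023,0,.076),(-.023,0,.076),(-.023,.026,.05),(-.023,-.026,.05),(-.023,0,.076),(.023,.026,0),(-.023,.026,0),(-.023,-.026,0),(.023,0,.076)],[.4,.05,0])
for h in [(.023,0,.076)]:pass
E
```

```text
tall [0.6675 0.112 ] [0.6699 0.1051]
short [ 0.6695 -0.003 ] [ 0.6669 -0.0024]
ball [ 0.6929 -0.1226] [ 0.6916 -0.1206]
bellmouth [ 0.6892 -0.1227] 
star [0.4416 0.1151] [0.4445 0.1111]
round [ 0.4322 -0.0145] [ 0.4347 -0.0164]
tree [ 0.5422 -0.0823] [ 0.5495 -0.0855]
urn [ 0.439  -0.1142] [ 0.437  -0.1098]
[ 0.5307 -0.2834 -0.1699] [0.1, -0.4, -0.0, -0.0, -0.4, 0.1, 0.4, 0.3]
[ 0.5054  0.3004 -0.2356] [-1.3, -0.1, -0.4, 0.7, -2.1, -0.2, -0.8, 0.5, 0.2, -0.9, 0.5, -1.1, -0.9, -1.5, 0.1, -0.8]
[ 0.5565  0.0596 -0.0737] [0.3, 0.3, -0.3, -2.0, 0.2, -1.8, -0.5, -3.2, 1.5, 2.7, 0.3, 0.0, 1.3, 0.8, 0.1, -0.3, 0.0, -0.5]
```

The two views agree to within a few mm. I'm taking these positions:

| Item | x (m) | y (m) | yaw (rad) |
|---|---|---|---|
| House | 0.556 | 0.060 | -0.07 |
| Tall candle | 0.668 | 0.109 | – |
| Short candle | 0.668 | -0.003 | – |
| Bell | 0.690 | -0.122 | – |
| Star holder | 0.442 | 0.113 | – |
| Long tray | 0.531 | -0.283 | -0.17 |
| Square tray | 0.505 | 0.300 | -0.24 |

The house goes first, so I'll turn the tool to close along the world x axis.

Call:
send_rows([
  [[0,0,0,0,0,-0.187,1],[0,0,0,0,0,-0.187,1],[0,0,0,0,0,-0.187,1],[0,0,0,0,0,-0.187,1],[0,0,0,0,0,-0.187,1],[0,0,0,0,0,-0.187,1],[5.5,2,0,0,0,0,1],[5.5,2,0,0,0,0,1],[5.5,2,0,0,0,0,1],[5.5,2,0,0,0,0,1]],
], force=60)

```text
time: 1.45
eef_pos: [0.3432, -0.4131, 0.2311]
tcp_rot: [0.733, 0.68, 0.0, 0.0]
contact_force: [1.0, 0.4, 0.8]
opening: 1.005
finger_force: 0.0
```

```bash
cat > go.py <<'E'
import sys
from h import *
from scipy.spatial.transform import Rotation as Ro
def go(x,y,z):
    s=ctrl.get_state();R=Ro.from_quat(s["tcp_rot"]).as_matrix()
    print("t",round(s["time"],2),"tcp",s["eef_pos"].round(4),"a",np.arctan2(R[1,0],R[0,0]).round(3),"zax",R[:,2].round(3),"open",round(s["opening"],3),"ff",round(s["finger_force"],1),"F",s["contact_force"].round(1),"q",s["qpos"].round(2))
    print("tool cm",(R.T@(np.array([x,y,z])-s["eef_pos"])*100).round(2))
if __name__=="__main__": go(*map(float,sys.argv[1:4]))
E
python3 go.py .5565 .0596 .14
python3 - <<'E'
from h import *
T=cam("top");S=cam("side")
q=(.5565,.0596,-.0737);L=np.array([(.023,.026,0),(-.023,.026,0),(-.023,-.026,0),(.023,0,.076),(-.023,0,.076),(-.023,-.026,0.05)])
c,s=np.cos(q[2]),np.sin(q[2]);W=np.c_[q[0]+c*L[:,0]-s*L[:,1],q[1]+s*L[:,0]+c*L[:,1],L[:,2]]
print(((proj(S,W)-[190,115]+.5)*2.85-.5).round());print(((proj(T,W)-[175,95]+.5)*3.75-.5).round())
E
```

```text
t 1.45 tcp [ 0.3432 -0.4131  0.2311] a 1.495 zax [ 0.  0. -1.] open 1.005 ff 0.0 F [1.  0.4 0.8] q [-1.07 -0.02  1.92  0.    1.24 -0.99]
tool cm [48.74 17.7   9.13]
[[223. 277.]
 [274. 292.]
 [304. 257.]
 [234. 181.]
 [286. 195.]
 [303. 206.]]
[[444. 235.]
 [437. 297.]
 [509. 305.]
 [476. 215.]
 [469. 283.]
 [508. 293.]]
```

The fit agrees with the pictures, so I'll go over the house and come down part way.

Call:
send_rows([
  [[5.4,1.97,0,0,0,0,1],[5.4,1.97,0,0,0,0,1],[5.4,1.97,0,0,0,0,1],[5.4,1.97,0,0,0,0,1],[5.4,1.97,0,0,0,0,1],[5.4,1.97,0,0,0,0,1],[5.4,1.97,0,0,0,0,1],[5.4,1.97,0,0,0,0,1],[5.5,1.94,0,0,0,0,1],[0,0,4,0,0,0,1]],
])

```text
time: 2.8
eef_pos: [0.5596, 0.0603, 0.1948]
tcp_rot: [0.731, 0.682, 0.003, 0.003]
contact_force: [0.2, -0.7, -0.4]
opening: 1.002
finger_force: 0.0
```

```bash
python3 go.py .5565 .0596 .033
python3 - <<'E'
from h import *
S=cam("side")["img"][:,:,::-1]; T=cam("top")["img"][:,:,::-1]
a=cv2.resize(S[115:265,210:360],(500,500),interpolation=cv2.INTER_CUBIC);cv2.imwrite("pics/s1.png",a)
E
```

```text
t 2.8 tcp [0.5596 0.0603 0.1948] a 1.501 zax [ 0.009 -0.    -1.   ] open 1.002 ff 0.0 F [ 0.2 -0.7 -0.4] q [-0.07  0.07  1.89  0.    1.17 -0.  ]
tool cm [-0.1  -0.46 16.18]
```

View pics/s1.png

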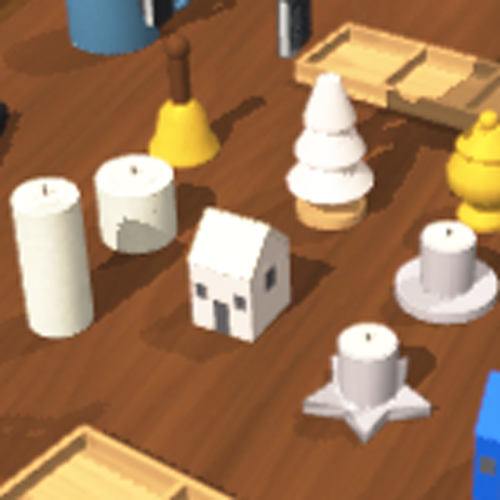

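The crop shows the untouched house at (240,275) with the fingers above it at (155,10) and (290,20), as they should be at this height. I'll descend and close.

Call:
send_rows([
  [[-0.1,-0.3,4,0,0,0,1],[0,0,4,0,0,0,1],[0,0,4,0,0,0,1],[0,0,3,0,0,0,1],[0,0,1.6,0,0,0,1],[0,0,0,0,0,0,-1],[0,0,0,0,0,0,-1],[0,0,0,0,0,0,-1],[0,0,0,0,0,0,-1],[0,0,0,0,0,0,-1]],
], force=60)

```text
time: 4.15
eef_pos: [0.5548, 0.0564, 0.0276]
tcp_rot: [0.733, 0.68, 0.002, 0.002]
contact_force: [1.2, -0.6, 6.1]
opening: 0.531
finger_force: 62.1
```

```bash
python3 go.py .5307 -.2834 .17
```

```text
t 4.15 tcp [0.5548 0.0564 0.0276] a 1.496 zax [ 0.005 -0.001 -1.   ] open 0.531 ff 62.1 F [ 1.2 -0.6  6.1] q [-0.08  0.29  1.99 -0.    0.86 -0.01]
tool cm [-34.07   0.2  -14.23]
```

The house is gripped at 45 mm opening. I'll lift and carry it to the middle compartment.

Call:
send_rows([
  [[0,0,-2,0,0,0,-1],[0,0,-4,0,0,0,-1],[0,0,-4,0,0,0,-1],[0,0,-4,0,0,0,-1],[-3,0,0,0,0,0,-1],[-5,0,0,0,0,0,-1],[-5,0,0,0,0,0,-1],[-5,0,0,0,0,0,-1],[-5,0,0,0,0,0,-1],[-5,0.1,0,0,0,0,-1]],
])

```text
time: 5.4
eef_pos: [0.5316, -0.2235, 0.1655]
tcp_rot: [0.733, 0.68, -0.0, -0.001]
contact_force: [1.5, 0.2, -1.6]
opening: 0.53
finger_force: 61.7
```

Call:
send_rows([
  [[-4,0.1,0,0,0,0,-1],[-2,0,0,0,0,0,-1],[0,0,0,0,0,0,-1],[0,0,0,0,0,0,-1]],
])

```text
time: 5.9
eef_pos: [0.5291, -0.2811, 0.1651]
tcp_rot: [0.733, 0.68, 0.0, -0.001]
contact_force: [0.2, -0.2, -2.7]
opening: 0.533
finger_force: 61.7
```

```bash
python3 go.py .5307 -.2864 .036
python3 - <<'E'
from h import *
S=cam("side")["img"][:,:,::-1]; T=cam("top")["img"][:,:,::-1]
a=cv2.resize(S[50:200,260:460],(800,600),interpolation=cv2.INTER_CUBIC)
b=cv2.resize(T[120:260,370:490],None,fx=4,fy=4,interpolation=cv2.INTER_CUBIC)
a=cv2.resize(a,(400,300));b=cv2.resize(b,(400,466));o=np.zeros((466,800,3),np.uint8);o[:300,:400]=a;o[:,400:]=b
cv2.imwrite("pics/p2.png",o)
E
```

```text
t 5.9 tcp [ 0.5291 -0.2811  0.1651] a 1.497 zax [-0.001  0.001 -1.   ] open 0.533 ff 61.7 F [ 0.2 -0.2 -2.7] q [-0.66  0.18  1.82  0.    1.13 -0.58]
tool cm [-0.54  0.21 12.91]
```

View pics/p2.png

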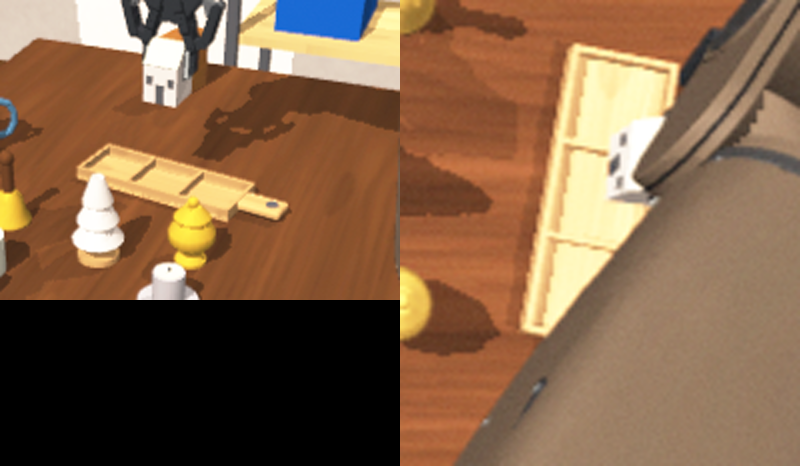

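The house is upright in the fingers, at (165,75) in the side crop, and above the middle compartment. Lowering it.

Call:
send_rows([
  [[-0.5,0.2,4,0,0,0,-1],[0,0,4,0,0,0,-1],[0,0,3,0,0,0,-1],[0,0,1.3,0,0,0,-1],[0,0,0.5,0,0,0,-1],[0,0,0,0,0,0,-1],[0,0,0.2,0,0,0,-1],[0,0,0,0,0,0,-1]],
])

```text
time: 7.0
eef_pos: [0.5312, -0.288, 0.0362]
tcp_rot: [0.733, 0.68, 0.0, 0.001]
contact_force: [-0.5, 0.6, -1.8]
opening: 0.533
finger_force: 61.7
```

```bash
python3 go.py .5307 -.2864 .034
```

```text
t 7.0 tcp [ 0.5312 -0.288   0.0362] a 1.496 zax [ 0.001 -0.001 -1.   ] open 0.533 ff 61.7 F [-0.5  0.6 -1.8] q [-0.66  0.36  1.87  0.    0.91 -0.59]
tool cm [ 0.16 -0.07  0.22]
```

Call:
send_rows([
  [[0,0,0.2,0,0,0,-1],[0,0,0.1,0,0,0,-1],[0,0,0,0,0,0,-1]],
])

```text
time: 7.38
eef_pos: [0.5312, -0.2881, 0.0336]
tcp_rot: [0.733, 0.68, -0.0, 0.0]
contact_force: [-1.9, 1.2, 5.1]
opening: 0.532
finger_force: 62.3
```

```bash
python3 go.py .5307 -.2864 .034
```

```text
t 7.38 tcp [ 0.5312 -0.2881  0.0336] a 1.496 zax [ 0. -0. -1.] open 0.532 ff 62.3 F [-1.9  1.2  5.1] q [-0.66  0.37  1.87 -0.    0.9  -0.59]
tool cm [ 0.17 -0.06 -0.04]
```

The floor is felt (+7 N), so I'll release, rise and start turning back.

Call:
send_rows([
  [[0,0,0,0,0,0,0.4],[0,0,0,0,0,0,1],[0,0,0,0,0,0,1],[0,0,-2,0,0,0,1],[0,0,-5,0,0,0,1],[0,0,-5,0,0,0,1],[0,0,-4,0,0,0,1],[0,0,0,0,0,0.187,1],[0,0,0,0,0,0.187,1],[0,0,0,0,0,0.187,1]],
])

```text
time: 8.62
eef_pos: [0.5311, -0.2879, 0.1943]
tcp_rot: [0.894, 0.448, 0.001, 0.001]
contact_force: [-0.3, -0.1, 0.7]
opening: 0.999
finger_force: 0.0
```

Call:
send_rows([
  [[0,0,0,0,0,0.187,1],[0,0,0,0,0,0.187,1],[0,0,0,0,0,0.187,1],[0,0,0,0,0,0.187,1],[0,0,0,0,0,0.187,1],[0,0,0,0,0,0,1]],
])

```text
time: 9.38
eef_pos: [0.5311, -0.2879, 0.1938]
tcp_rot: [1.0, 0.001, 0.001, 0.001]
contact_force: [0.5, 0.1, 0.4]
opening: 1.001
finger_force: 0.0
```

```bash
python3 go.py .668 -.003 .12
```

```text
t 9.38 tcp [ 0.5311 -0.2879  0.1938] a 0.002 zax [ 0.001 -0.001 -1.   ] open 1.001 ff 0.0 F [0.5 0.1 0.4] q [-0.66  0.16  1.79  0.    1.18  0.9 ]
tool cm [ 13.74 -28.47   7.37]
```

Call:
send_rows([
  [[2,-4,0,0,0,0,1],[2,-5,0,0,0,0,1],[2,-5,0,0,0,0,1],[3,-5,0,0,0,0,1],[3,-5,0,0,0,0,1],[1.7,-4.5,0,0,0,0,1],[0,0,3,0,0,0,1],[0,0,4,0,0,0,1],[0,0,0,0,0,0,1]],
])

```text
time: 10.5
eef_pos: [0.6652, -0.0021, 0.1186]
tcp_rot: [1.0, 0.001, -0.004, -0.001]
contact_force: [-0.9, 0.3, 0.1]
opening: 1.004
finger_force: 0.0
```

```bash
python3 go.py .668 -.003 .017
```

```text
t 10.5 tcp [ 0.6652 -0.0021  0.1186] a 0.003 zax [-0.008  0.001 -1.   ] open 1.004 ff 0.0 F [-0.9  0.3  0.1] q [-0.16  0.38  1.68 -0.    1.09  1.41]
tool cm [ 0.36  0.11 10.16]
```

Call:
send_rows([
  [[0.3,0.1,3,0,0,0,1],[0,0,3,0,0,0,1],[0,0,3,0,0,0,1],[0,0,1.2,0,0,0,1],[0,0,0,0,0,0,1],[0,0,0,0,0,0,-1],[0,0,0,0,0,0,-1],[0,0,0,0,0,0,-1],[0,0,0,0,0,0,-1]],
])

```text
time: 11.62
eef_pos: [0.6728, -0.0039, 0.023]
tcp_rot: [1.0, 0.0, 0.002, 0.0]
contact_force: [-0.2, 0.8, 6.6]
opening: 0.638
finger_force: 64.0
```

```bash
python3 go.py .668 -.003 .017; python3 -c "
import numpy as np
c,s=np.cos(-.17),np.sin(-.17)
for x in(-.077,.077):print(.5307+c*x,-.2834+s*x)"
```

```text
t 11.62 tcp [ 0.6728 -0.0039  0.023 ] a 0.0 zax [ 0.004 -0.001 -1.   ] open 0.638 ff 64.0 F [-0.2  0.8  6.6] q [-0.16  0.51  1.7   0.    0.93  1.41]
tool cm [-0.48 -0.09  0.59]
0.45480997294796377 -0.2703729591218413
0.6065900270520361 -0.2964270408781587
```

The grip is 6 mm high and 5 mm off in x. I'll reopen, correct it and grip again.

Call:
send_rows([
  [[0,0,0,0,0,0,1],[0,0,0,0,0,0,1],[0,0,0,0,0,0,1],[-0.4,0,0.4,0,0,0,1],[0,0,0.3,0,0,0,1],[0,0,0,0,0,0,1],[0,0,0,0,0,0,-1],[0,0,0,0,0,0,-1],[0,0,0,0,0,0,-1],[0,0,0,0,0,0,-1]],
])

```text
time: 12.88
eef_pos: [0.6674, -0.0038, 0.0138]
tcp_rot: [1.0, -0.0, 0.001, 0.0]
contact_force: [0.2, 0.2, 1.7]
opening: 0.642
finger_force: 63.7
```

```bash
python3 go.py .6066 -.2964 .19
```

```text
t 12.88 tcp [ 0.6674 -0.0038  0.0138] a -0.0 zax [ 0.001 -0.    -1.   ] open 0.642 ff 63.7 F [0.2 0.2 1.7] q [-0.16  0.51  1.71 -0.    0.92  1.41]
tool cm [ -6.05  29.26 -17.62]
```

Call:
send_rows([
  [[0,0,-2,0,0,0,-1],[0,0,-4,0,0,0,-1],[0,0,-4,0,0,0,-1],[0,0,-4,0,0,0,-1],[0,0,-1,0,0,0,-1],[-1,4,0,0,0,0,-1],[-1,5,0,0,0,0,-1],[-1,5,0,0,0,0,-1],[-1,5,0,0,0,0,-1],[-1,5,0,0,0,0,-1]],
])

```text
time: 14.12
eef_pos: [0.6154, -0.2447, 0.1615]
tcp_rot: [1.0, -0.0, -0.001, -0.001]
contact_force: [0.4, 0.1, -0.7]
opening: 0.643
finger_force: 63.6
```

Call:
send_rows([
  [[-1,4,0,0,0,0,-1],[0,1.2,0,0,0,0,-1],[0,0,0,0,0,0,-1],[0,0,0,0,0,0,-1]],
])

```text
time: 14.62
eef_pos: [0.6069, -0.2941, 0.1627]
tcp_rot: [1.0, 0.001, -0.0, -0.001]
contact_force: [-0.4, 0.5, -0.3]
opening: 0.639
finger_force: 63.7
```

```bash
python3 go.py .6066 -.2964 .0225
```

```text
t 14.62 tcp [ 0.6069 -0.2941  0.1627] a 0.001 zax [-0.001  0.001 -1.   ] open 0.639 ff 63.7 F [-0.4  0.5 -0.3] q [-0.6   0.34  1.63  0.    1.17  0.97]
tool cm [-0.02  0.24 14.02]
```

Call:
send_rows([
  [[0,0.2,4,0,0,0,-1],[0,0,4,0,0,0,-1],[0,0,3.5,0,0,0,-1],[0,0,1.5,0,0,0,-1],[0,0,0.7,0,0,0,-1],[0,0,0,0,0,0,-1],[0,0,0.3,0,0,0,-1],[0,0,0,0,0,0,-1]],
])

```text
time: 15.62
eef_pos: [0.6073, -0.2981, 0.0243]
tcp_rot: [1.0, -0.0, 0.001, 0.0]
contact_force: [-1.4, -0.4, -1.0]
opening: 0.64
finger_force: 63.7
```

```bash
python3 go.py .6066 -.2964 .0195
```

```text
t 15.62 tcp [ 0.6073 -0.2981  0.0243] a -0.0 zax [ 0.001 -0.001 -1.   ] open 0.64 ff 63.7 F [-1.4 -0.4 -1. ] q [-0.61  0.51  1.69 -0.    0.94  0.97]
tool cm [-0.07 -0.17  0.48]
```

Call:
send_rows([
  [[0,-0.1,0.3,0,0,0,-1],[0,0,0.1,0,0,0,-1],[0,0,0.1,0,0,0,-1],[0,0,0,0,0,0,-1]],
])

```text
time: 16.12
eef_pos: [0.6069, -0.2967, 0.0198]
tcp_rot: [1.0, -0.0, -0.0, -0.0]
contact_force: [-2.8, 1.9, 6.4]
opening: 0.644
finger_force: 64.1
```

The candle is on the floor, so I'll release it and move to the tall candle.

Call:
send_rows([
  [[0,0,0,0,0,0,0.6],[0,0,0,0,0,0,1],[0,0,0,0,0,0,1],[0,0,-2,0,0,0,1],[0,0,-5,0,0,0,1],[0,0,-5,0,0,0,1],[0,0,-4,0,0,0,1],[0,-4,0,0,0,0,1],[1,-5,0,0,0,0,1],[1,-5,0,0,0,0,1]],
])

```text
time: 17.38
eef_pos: [0.6273, -0.1557, 0.1804]
tcp_rot: [1.0, -0.001, 0.001, 0.0]
contact_force: [0.5, 0.4, -0.9]
opening: 1.001
finger_force: 0.0
```

Call:
send_rows([
  [[1,-5,0,0,0,0,1],[1,-5,0,0,0,0,1],[1,-5,0,0,0,0,1],[1,-5,0,0,0,0,1],[0,-4,0,0,0,0,1],[0,-2,0,0,0,0,1],[0,0,0,0,0,0,1],[0,0,0,0,0,0,1]],
])

```text
time: 18.38
eef_pos: [0.667, 0.1019, 0.1786]
tcp_rot: [1.0, -0.001, 0.0, 0.0]
contact_force: [0.2, -0.3, -0.3]
opening: 0.998
finger_force: 0.0
```

```bash
python3 go.py .668 .109 .052
python3 - <<'E'
from h import *
S=cam("side")["img"][:,:,::-1]; T=cam("top")["img"][:,:,::-1]
a=cv2.resize(S[40:220,190:430],(600,450),interpolation=cv2.INTER_CUBIC);b=cv2.resize(T[120:260,400:462],(199,450),interpolation=cv2.INTER_CUBIC)
cv2.imwrite("pics/p3.png",np.hstack([a,b]))
E
```

```text
t 18.38 tcp [0.667  0.1019 0.1786] a -0.001 zax [ 0.    -0.001 -1.   ] open 0.998 ff 0.0 F [ 0.2 -0.3 -0.3] q [ 0.    0.33  1.62 -0.    1.19  1.57]
tool cm [ 0.09 -0.72 12.66]
```

View pics/p3.png

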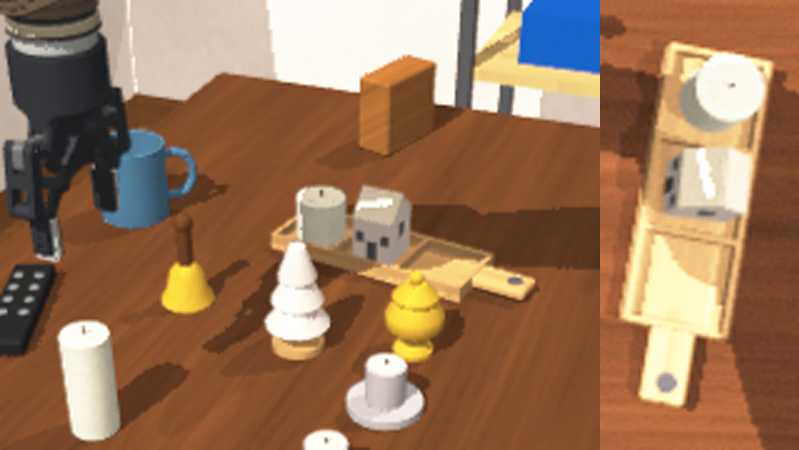

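The house at (382,225) and the short candle at (320,215) both stand in their compartments. Now I'll pick the tall candle.

Call:
send_rows([
  [[0.1,-0.7,2,0,0,0,1],[0,0,3,0,0,0,1],[0,0,3,0,0,0,1],[0,0,3,0,0,0,1],[0,0,1.7,0,0,0,1],[0,0,0,0,0,0,1],[0,0,0,0,0,0,-1],[0,0,0,0,0,0,-1],[0,0,0,0,0,0,-1],[0,0,0,0,0,0,-1]],
])

```text
time: 19.73
eef_pos: [0.6691, 0.1106, 0.0533]
tcp_rot: [1.0, -0.0, 0.002, -0.0]
contact_force: [-1.3, 0.3, 5.8]
opening: 0.504
finger_force: 60.0
```

```bash
python3 go.py .4548 -.2704 .2
```

```text
t 19.73 tcp [0.6691 0.1106 0.0533] a -0.0 zax [ 0.003  0.001 -1.   ] open 0.504 ff 60.0 F [-1.3  0.3  5.8] q [0.01 0.48 1.68 0.   0.99 1.59]
tool cm [-21.38  38.1  -14.76]
```

Call:
send_rows([
  [[0,0,-2,0,0,0,-1],[0,0,-4,0,0,0,-1],[0,0,-4,0,0,0,-1],[0,0,-4,0,0,0,-1],[0,0,-1,0,0,0,-1],[-2,3,0,0,0,0,-1],[-2.5,4.5,0,0,0,0,-1],[-2.5,4.5,0,0,0,0,-1],[-2.5,4.5,0,0,0,0,-1],[-2.5,4.5,0,0,0,0,-1]],
])

```text
time: 20.98
eef_pos: [0.5458, -0.1007, 0.1994]
tcp_rot: [1.0, -0.0, -0.002, -0.0]
contact_force: [0.9, -0.4, -2.2]
opening: 0.503
finger_force: 60.5
```

Call:
send_rows([
  [[-2.5,4.5,0,0,0,0,-1],[-2.5,4.5,0,0,0,0,-1],[-2.5,4.5,0,0,0,0,-1],[-1.9,3.6,0,0,0,0,-1],[0,0,0,0,0,0,-1],[0,0,0,0,0,0,-1]],
])

```text
time: 21.72
eef_pos: [0.4532, -0.27, 0.2]
tcp_rot: [1.0, -0.0, -0.001, -0.001]
contact_force: [-0.6, 1.1, -1.2]
opening: 0.498
finger_force: 60.7
```

```bash
python3 go.py .4548 -.2704 .062
```

```text
t 21.73 tcp [ 0.4532 -0.27    0.2   ] a -0.001 zax [-0.002  0.002 -1.   ] open 0.498 ff 60.7 F [-0.6  1.1 -1.2] q [-0.73 -0.01  1.97  0.    1.19  0.84]
tool cm [ 0.18  0.07 13.8 ]
```

Call:
send_rows([
  [[0.1,0,3,0,0,0,-1],[0,0,4,0,0,0,-1],[0,0,4,0,0,0,-1],[0,0,1.8,0,0,0,-1],[0,0,0.7,0,0,0,-1],[0,0,0,0,0,0,-1],[0,0,0.2,0,0,0,-1],[0,0,0,0,0,0,-1]],
])

```text
time: 22.72
eef_pos: [0.4554, -0.2712, 0.0654]
tcp_rot: [1.0, -0.0, 0.001, 0.001]
contact_force: [-0.4, 0.2, -2.2]
opening: 0.507
finger_force: 60.7
```

```bash
python3 go.py .4548 -.2704 .059
```

```text
t 22.73 tcp [ 0.4554 -0.2712  0.0654] a -0.0 zax [ 0.002 -0.001 -1.   ] open 0.507 ff 60.7 F [-0.4  0.2 -2.2] q [-0.73  0.17  2.05  0.    0.92  0.84]
tool cm [-0.06 -0.08  0.64]
```

Call:
send_rows([
  [[0,0,0.3,0,0,0,-1],[0,0,0.2,0,0,0,-1],[0,0,0.1,0,0,0,-1],[0,0,0.1,0,0,0,-1],[0,0,0,0,0,0,-1]],
])

```text
time: 23.35
eef_pos: [0.4553, -0.2708, 0.0592]
tcp_rot: [1.0, -0.0, -0.0, -0.0]
contact_force: [-3.2, 3.2, 9.1]
opening: 0.506
finger_force: 61.8
```

The floor is felt. Releasing, then on to the bell.

Call:
send_rows([
  [[0,0,0,0,0,0,0.3],[0,0,0,0,0,0,1],[0,0,0,0,0,0,1],[0,0,-2,0,0,0,1],[0,0,-5,0,0,0,1],[0,0,-5,0,0,0,1],[0,0,-2,0,0,0,1],[3.5,-2,0,0,0,0,1],[4,-2.5,0,0,0,0,1],[4,-2.5,0,0,0,0,1]],
])

```text
time: 24.6
eef_pos: [0.5708, -0.2002, 0.1972]
tcp_rot: [1.0, -0.0, 0.0, 0.0]
contact_force: [-0.5, -0.5, -0.8]
opening: 1.004
finger_force: 0.0
```

Call:
send_rows([
  [[4,-2.5,0,0,0,0,1],[4,-2.5,0,0,0,0,1],[4,-2.9,0,0,0,0,1],[0,0,0,0,0,0,1],[0,0,0,0,0,0,1]],
])

```text
time: 25.22
eef_pos: [0.6894, -0.1218, 0.1965]
tcp_rot: [1.0, 0.0, -0.001, -0.0]
contact_force: [-0.4, 0.3, 0.0]
opening: 1.0
finger_force: 0.0
```

```bash
python3 go.py .6915 -.1215 .053
```

```text
t 25.23 tcp [ 0.6894 -0.1218  0.1965] a 0.0 zax [-0.002  0.    -1.   ] open 1.0 ff 0.0 F [-0.4  0.3  0. ] q [-0.32  0.37  1.54 -0.    1.24  1.25]
tool cm [ 0.23 -0.03 14.35]
```

Call:
send_rows([
  [[0.2,0,3,0,0,0,1],[0,0,4,0,0,0,1],[0,0,4,0,0,0,1],[0,0,2.4,0,0,0,1],[0,0,0.8,0,0,0,1],[0,0,0,0,0,0,1]],
])

```text
time: 25.98
eef_pos: [0.6922, -0.1222, 0.056]
tcp_rot: [1.0, -0.0, 0.0, 0.0]
contact_force: [0.5, -0.3, 0.8]
opening: 1.002
finger_force: 0.0
```

```bash
python3 go.py .6915 -.1215 .053
```

```text
t 25.98 tcp [ 0.6922 -0.1222  0.056 ] a -0.001 zax [ 0.001 -0.    -1.   ] open 1.002 ff 0.0 F [ 0.5 -0.3  0.8] q [-0.32  0.52  1.61 -0.    1.01  1.25]
tool cm [-0.07 -0.07  0.3 ]
```

Call:
send_rows([
  [[0,0,0.3,0,0,0,1],[0,0,0,0,0,0,-1],[0,0,0,0,0,0,-1],[0,0,0,0,0,0,-1],[0,0,0,0,0,0,-1],[0,0,0,0,0,0,-1],[0,0,0,0,0,0,-1]],
], force=60)

```text
time: 26.85
eef_pos: [0.692, -0.1217, 0.0525]
tcp_rot: [1.0, -0.0, 0.0, -0.0]
contact_force: [0.3, 1.7, -0.1]
opening: 0.187
finger_force: 58.2
```

```bash
python3 - <<'E'
from go import *
a=-.236;c,s=np.cos(a),np.sin(a)
for x in(.0545,-.0405): print(.5054+c*x,.3004+s*x)
go(.5054+c*.0545,.3004+s*.0545,.2)
E
```

```text
0.55838931516102 0.2876570616117752
0.4660226190087833 0.3098695230224423
t 26.85 tcp [ 0.692  -0.1217  0.0525] a -0.0 zax [ 0.  0. -1.] open 0.187 ff 58.2 F [ 0.3  1.7 -0.1] q [-0.32  0.52  1.61  0.    1.01  1.25]
tool cm [-13.36 -40.93 -14.75]
```

Gripped at 15.9 mm, which is the handle. Carrying it to the square tray's small compartment.

Call:
send_rows([
  [[0,0,-2,0,0,0,-1],[0,0,-4,0,0,0,-1],[0,0,-4,0,0,0,-1],[0,0,-4,0,0,0,-1],[0,-3,0,0,0,0,-1],[-1.5,-4.5,0,0,0,0,-1],[-1.5,-4.5,0,0,0,0,-1],[-1.5,-4.5,0,0,0,0,-1],[-1.5,-4.5,0,0,0,0,-1],[-1.5,-4.5,0,0,0,0,-1]],
])

```text
time: 28.1
eef_pos: [0.6162, 0.1346, 0.1934]
tcp_rot: [1.0, -0.0, 0.0, -0.0]
contact_force: [0.8, 0.2, -2.0]
opening: 0.187
finger_force: 58.6
```

Call:
send_rows([
  [[-1.5,-4.5,0,0,0,0,-1],[-1.5,-4.5,0,0,0,0,-1],[-1.5,-4,0,0,0,0,-1],[-1.3,-2.4,0,0,0,0,-1],[0,0,0,0,0,0,-1],[0,0,0,0,0,0,-1]],
])

```text
time: 28.85
eef_pos: [0.5592, 0.2868, 0.1929]
tcp_rot: [1.0, -0.0, 0.0, 0.0]
contact_force: [0.5, -0.5, -2.6]
opening: 0.187
finger_force: 58.8
```

```bash
python3 go.py .5584 .2877 .061
python3 - <<'E'
from h import *
S=cam("side")["img"][:,:,::-1]; T=cam("top")["img"][:,:,::-1]
a=cv2.resize(S[100:330,120:360],(470,450),interpolation=cv2.INTER_CUBIC);b=cv2.resize(T[120:240,170:258],(330,450),interpolation=cv2.INTER_CUBIC)
cv2.imwrite("pics/p4.png",np.hstack([a,b]))
E
```

```text
t 28.85 tcp [0.5592 0.2868 0.1929] a -0.0 zax [ 0.001 -0.    -1.   ] open 0.187 ff 58.8 F [ 0.5 -0.5 -2.6] q [ 0.31  0.22  1.73 -0.    1.19  1.88]
tool cm [-0.1  -0.1  13.19]
```

View pics/p4.png

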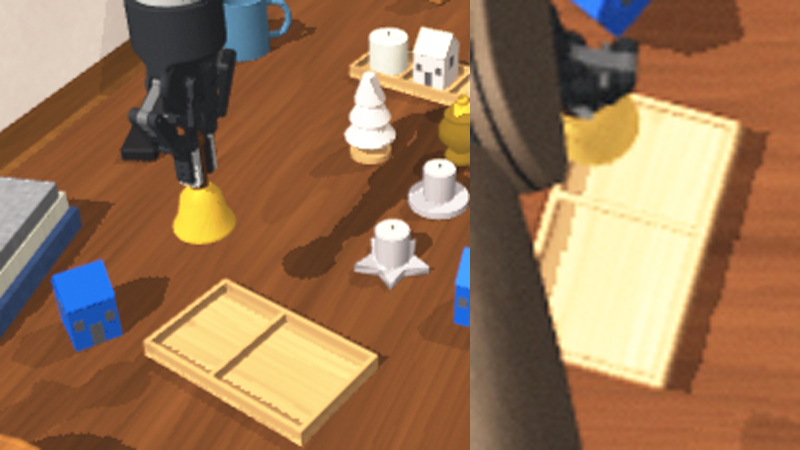

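The bell hangs upright at (205,210), over the small compartment. Lowering.

Call:
send_rows([
  [[-0.1,0,3,0,0,0,-1],[0,0,4,0,0,0,-1],[0,0,4,0,0,0,-1],[0,0,1.5,0,0,0,-1],[0,0,0.5,0,0,0,-1],[0,0,0,0,0,0,-1],[0,0,0.2,0,0,0,-1],[0,0,0,0,0,0,-1]],
])

```text
time: 29.95
eef_pos: [0.5585, 0.2876, 0.0614]
tcp_rot: [1.0, -0.0, 0.001, -0.0]
contact_force: [-0.0, -0.1, -2.7]
opening: 0.188
finger_force: 58.6
```

Call:
send_rows([
  [[0,0,0.2,0,0,0,-1],[0,0,0.1,0,0,0,-1],[0,0,0,0,0,0,-1]],
])

```text
time: 30.32
eef_pos: [0.5586, 0.2877, 0.0585]
tcp_rot: [1.0, -0.0, 0.001, -0.0]
contact_force: [-1.5, 1.0, 2.8]
opening: 0.183
finger_force: 58.1
```

The bell is on the floor. I'll release, rise and go to the star holder.

Call:
send_rows([
  [[0,0,0,0,0,0,-0.4],[0,0,0,0,0,0,1],[0,0,0,0,0,0,1],[0,0,0,0,0,0,1],[0,0,-2,0,0,0,1],[0,0,-5,0,0,0,1],[0,0,-4,0,0,0,1],[-2,3,0,0,0,0,1],[-3,4,0,0,0,0,1],[-3,4,0,0,0,0,1]],
])

```text
time: 31.58
eef_pos: [0.4776, 0.1764, 0.1691]
tcp_rot: [1.0, 0.0, 0.001, -0.0]
contact_force: [0.1, -0.7, 0.3]
opening: 1.0
finger_force: 0.0
```

Call:
send_rows([
  [[-2.6,4,0,0,0,0,1],[-1,2.5,0,0,0,0,1],[0,0,3,0,0,0,1],[0,0,3,0,0,0,1],[0,0,0,0,0,0,1],[0,0,0,0,0,0,1]],
])

```text
time: 32.33
eef_pos: [0.443, 0.1124, 0.1091]
tcp_rot: [1.0, -0.0, 0.001, -0.0]
contact_force: [0.2, 0.2, 0.3]
opening: 1.006
finger_force: 0.0
```

```bash
python3 go.py .443 .113 .016
python3 - <<'E'
from h import *
S=cam("side")["img"][:,:,::-1]
cv2.imwrite("pics/p5.png",cv2.resize(S[120:330,180:460],(800,600),interpolation=cv2.INTER_CUBIC))
E
```

```text
t 32.33 tcp [0.443  0.1124 0.1091] a -0.0 zax [ 0.003  0.    -1.   ] open 1.006 ff 0.0 F [0.2 0.2 0.3] q [ 0.03 -0.06  2.2   0.    1.    1.6 ]
tool cm [-0.03 -0.06  9.31]
```

View pics/p5.png

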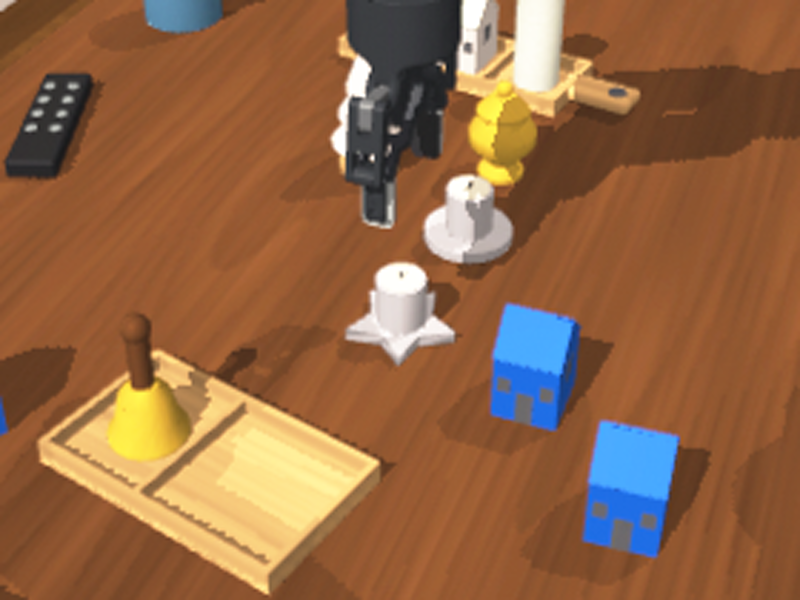

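The bell stands in the small compartment at (148,415), and the fingers are above the star at (400,300). Descending on the cup.

Call:
send_rows([
  [[0,0,3,0,0,0,1],[0,0,3,0,0,0,1],[0,0,2.2,0,0,0,1],[0,0,1,0,0,0,1],[0,0,0,0,0,0,1],[0,0,0,0,0,0,-1],[0,0,0,0,0,0,-1],[0,0,0,0,0,0,-1],[0,0,0,0,0,0,-1],[0,0,0,0,0,0,-1]],
])

```text
time: 33.62
eef_pos: [0.4432, 0.1127, 0.0167]
tcp_rot: [1.0, -0.0, 0.001, -0.0]
contact_force: [-0.6, 1.9, 6.4]
opening: 0.428
finger_force: 60.1
```

```bash
python3 go.py .466 .309 .14
```

```text
t 33.62 tcp [0.4432 0.1127 0.0167] a -0.001 zax [ 0.003  0.001 -1.   ] open 0.428 ff 60.1 F [-0.6  1.9  6.4] q [0.03 0.11 2.23 0.   0.8  1.6 ]
tool cm [  2.3  -19.64 -12.31]
```

Call:
send_rows([
  [[0,0,-2,0,0,0,-1],[0,0,-4,0,0,0,-1],[0,0,-3,0,0,0,-1],[0,-3,0,0,0,0,-1],[0.5,-4,0,0,0,0,-1],[0.5,-4,0,0,0,0,-1],[0.5,-4,0,0,0,0,-1],[0.5,-3.6,0,0,0,0,-1],[0.2,-1,0,0,0,0,-1],[0,0,0,0,0,0,-1]],
])

```text
time: 34.88
eef_pos: [0.4634, 0.308, 0.1046]
tcp_rot: [1.0, 0.0, -0.001, 0.001]
contact_force: [-0.3, -0.8, -1.9]
opening: 0.427
finger_force: 60.7
```

```bash
python3 go.py .466 .309 .024
```

```text
t 34.88 tcp [0.4634 0.308  0.1046] a 0.001 zax [-0.001 -0.001 -1.   ] open 0.427 ff 60.7 F [-0.3 -0.8 -1.9] q [ 0.4   0.17  1.96 -0.    1.01  1.97]
tool cm [ 0.27 -0.11  8.06]
```

Call:
send_rows([
  [[0.2,-0.1,2,0,0,0,-1],[0,0,3,0,0,0,-1],[0,0,2,0,0,0,-1],[0,0,0.8,0,0,0,-1],[0,0,0.2,0,0,0,-1],[0,0,0,0,0,0,-1],[0,0,0,0,0,0,-1]],
])

```text
time: 35.75
eef_pos: [0.4667, 0.3097, 0.0264]
tcp_rot: [1.0, -0.0, 0.001, -0.0]
contact_force: [0.5, -0.1, -2.4]
opening: 0.427
finger_force: 60.7
```

Call:
send_rows([
  [[0,0,0.2,0,0,0,-1],[0,0,0.1,0,0,0,-1],[0,0,0.1,0,0,0,-1],[0,0,0,0,0,0,-1]],
])

```text
time: 36.25
eef_pos: [0.466, 0.3094, 0.0228]
tcp_rot: [1.0, 0.0, -0.0, 0.0]
contact_force: [-3.8, -1.9, 6.6]
opening: 0.428
finger_force: 61.5
```

The floor is felt. I'll release, rise and back away to see everything.

Call:
send_rows([
  [[0,0,0,0,0,0,0.2],[0,0,0,0,0,0,1],[0,0,0,0,0,0,1],[0,0,-2,0,0,0,1],[0,0,-5,0,0,0,1],[0,0,-5,0,0,0,1],[0,0,-5,0,0,0,1],[2,4,0,0,0,0,1],[2,5,0,0,0,0,1],[2,5,0,0,0,0,1]],
])

```text
time: 37.5
eef_pos: [0.5266, 0.1682, 0.1933]
tcp_rot: [1.0, 0.0, 0.001, -0.0]
contact_force: [0.8, 0.0, 0.5]
opening: 1.003
finger_force: 0.0
```

Call:
send_rows([
  [[1,5,0,0,0,0,1],[1,5,0,0,0,0,1],[0,4,0,0,0,0,1],[0,0,0,0,0,0,1],[0,0,0,0,0,0,1]],
])

```text
time: 38.12
eef_pos: [0.546, 0.0296, 0.1923]
tcp_rot: [1.0, -0.0, 0.001, -0.0]
contact_force: [0.4, 0.2, -1.2]
opening: 0.999
finger_force: 0.0
```

```bash
python3 go.py .5 .0 .2
python3 - <<'E'
from h import *
S=cam("side")["img"][:,:,::-1];T=cam("top")["img"][:,:,::-1]
cv2.imwrite("pics/p6.png",cv2.resize(S[80:330,170:503],(799,600),interpolation=cv2.INTER_CUBIC))
b=np.hstack([T[130:250,170:260],T[130:250,400:470]]);cv2.imwrite("pics/p7.png",cv2.resize(b,(800,600),interpolation=cv2.INTER_CUBIC))
E
```

```text
t 38.12 tcp [0.546  0.0296 0.1923] a -0.001 zax [ 0.001  0.    -1.   ] open 0.999 ff 0.0 F [ 0.4  0.2 -1.2] q [-0.13  0.04  1.93  0.    1.17  1.44]
tool cm [-4.6   2.96 -0.78]
```

View pics/p6.png

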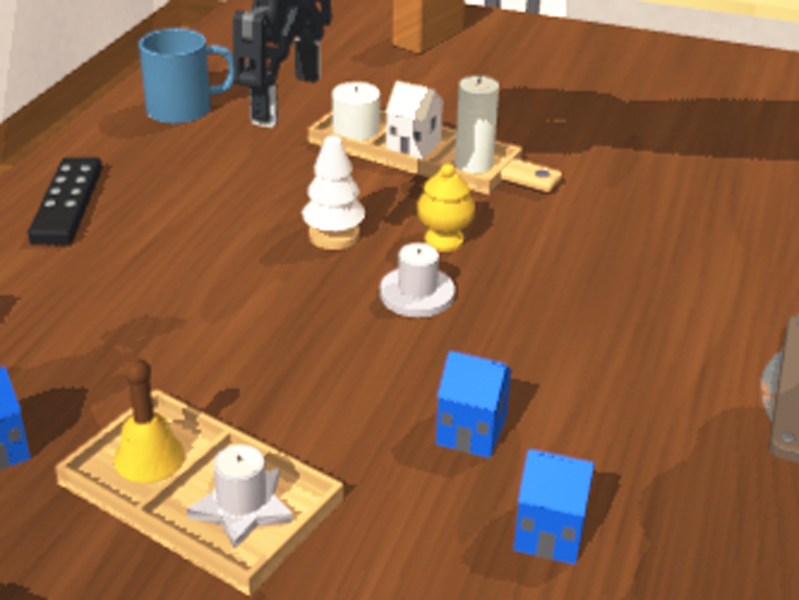

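View pics/p7.png

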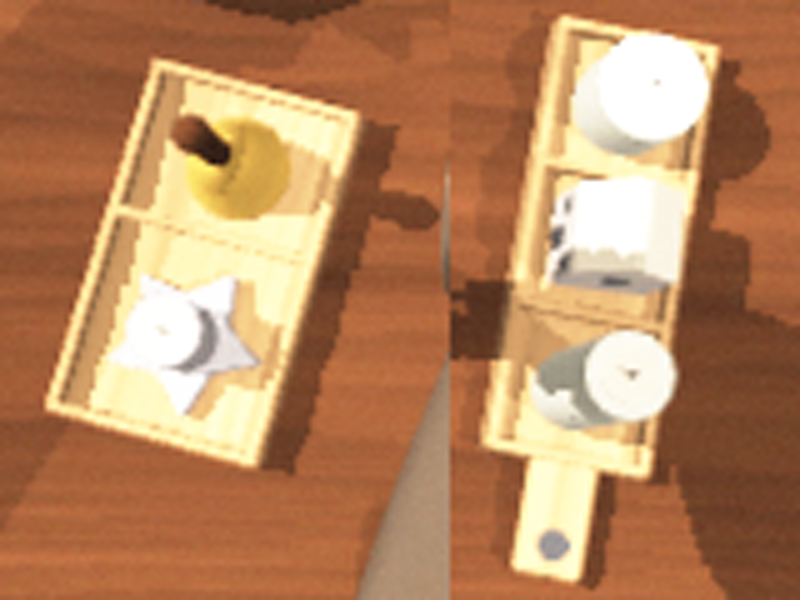

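Both trays are made up. In the side view the bell (148,450), star (240,500), short candle (355,110), house (413,120) and tall candle (477,125) all stand upright in their own compartments. In the top view each foot is within a few mm of its compartment's centre. The tree, urn and round holder have not moved.

```bash
python3 -c "
from plant import ctrl
print(ctrl.sign_off())"
```

```text
the job is handed in; nothing more can be done
None
```

The job is handed in, with no verdict returned: the pictures show all five pieces upright in their compartments, released with the arm clear, and the round holder, tree and urn still in place.

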